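Open the belt-drive guard and hold the belt tensioner back

TASK

A small belt drive stands on the bench behind a deep hinged guard door. Swing the guard door wide open, to about a right angle, then push the sprung tensioner arm inside to the left, past its ratchet click and a little farther so that it stands clear of the pawl, and keep holding it there against its spring: the program finishes while still holding it, so that a colleague could slip on a belt. Leave the small things standing round the drive where they are.

Things in the scene. Friction and masses are not known exactly. Their poses are not given: they have to be found in the camera images.
- drive: fixed belt drive: grey motor box 75 deep x 200 wide x 150 mm high, with a 75 mm deep pulley bay in front, enclosed by the guard door. Origin on the bench, mid-width, at the bay's back wall; x to the rear, y left, z up: box x 0 to 75, bay x -75 to 0 mm. In the bay: 10 mm base plate, two pulleys under 70 mm high (y -66, y +74 mm), the tensioner. Place varies, yaw within 0.27 rad
- guard_door (a joint): guard door angle, rad: 0 shut (starts up to 0.25 ajar); grows as the handle swings to the robot, then left; 1.57 right angle, stop 1.9. Stays where left (friction 0.1 N m). A deep grey pan with a window: front 200 wide, 14 to 150 mm high, sides and top lip 75 mm deep (top at 154 mm) closing in the tensioner. At a right angle all of it stands left of the bay
- door_hinge (a point): point on the door's upright hinge axis, at the bay's rear left corner (drive x 0, y +100 mm), 98 mm above the bench
- door_handle (a point): middle of the upright bar handle on the door's front: bar about 10 mm thick along z, 64 mm long (66 to 130 mm above the bench), 35 mm off the front plate, joined to it at both ends; with the door shut it is at drive x -110, y -55 mm. Moves with the door
- tensioner (a joint): arm angle, rad: 0 at rest, leaning 0.45 to the right (drive -y) of upright; grows as its top goes left (+y). Spring force at the bar 4 N at rest to 8 N at the stop (0.80). The ratchet tooth adds 2 N from 0.08 to its click at 0.35, where the arm jumps by itself to 0.48. If let go then, the pawl catches and carries it at 0.49. At 0.54 or more it is clear of the pawl
- bar (a point): middle of the round push bar on top of the tensioner arm: 18 mm diameter, 46 mm long, along drive x (x -58 to -12 mm). Moves with the arm on a circle of 80 mm radius about the pivot; at rest it is at drive y -35, 117 mm above the bench, and rises to at most 125 mm. To its right nothing in the bay is higher than 70 mm
- tensioner_pivot (a point): point on the tensioner's pivot axis (along drive x), at drive x -35, y 0, 45 mm above the bench
- tape: roll of black insulating tape lying in front of the drive to the right, 66 mm across, 19 mm high, origin under its middle: leave alone
- plug: black three-pin plug with a short cord end lying at the bench front right of the drive, 96x38x34 mm, origin under its middle: leave alone
- eye_loupe: black eye loupe, 33 mm across, 31 mm high, standing on the bench left of the motor box, origin under its middle: leave alone

How it is judged:
On the way, in this order (a step that is already met when the one before it is completed fails the run):
1. the guard door is swung wide open (value of joint guard_door above 1.3 rad), for 0.2 s.
2. the tensioner arm is pushed past its ratchet click by the gripper (value of joint tensioner above 0.54 rad and contact force between the fingers and tensioner above 1.5 N), for 0.2 s.
At the end, for the whole second after the job is handed in: the door is open by at least 1.3 rad, the fingers press on the tensioner arm with more than 1.5 N and hold it still at 0.54 rad or more (past its click, clear of the pawl), and tape, plug and loupe lie within 30 mm of where they were (all of step 2 and value of joint guard_door above 1.3 rad and velocity of joint tensioner below 0.1 rad/s and distance of each of tape, plug, eye_loupe from where it was at the start of the episode below 0.03 m); the arm keeps its last pose, push and grip.
It fails at once if the tape roll, plug or loupe is knocked away (distance of any of tape, plug, eye_loupe from where it was at the start of the episode above 0.03 m).
It also fails if it takes over 54 s, if anything falls off the work surface, if the arm or the gripper's body presses on something with over 40 N, if the wrist force passes 120 N, or if a joint passes its speed limit or range.

ROBOT

A 6-joint arm with a two-finger parallel gripper is mounted at the origin on a cart in front of the work surface, level with it; the furniture and walls round the work are solid. World frame = base frame: x ahead of the robot, y to its left, z up, the work surface at z = 0. Lengths are in m, angles in rad, forces in N, time in s.
With the tool pointing down it reaches from about 0.35 to 0.85 m from the base axis. Payload 8.1 kg.
Tool frame: the origin (TCP) lies at the centre of the arm's flange, where the gripper is bolted on; the fingertips stand 186 mm ahead of it and the grasp point (between the pads) lies 167 mm ahead of it (robot.grasp_offset is the distance from the TCP to the grasp point, in m); z points along the fingers, y is the line along which they close (so a half turn about z gives the same grasp; the last joint's range is limited). The gripper opens to 93 mm and grips with 3 to 60 N. Pads are 15 mm wide; open, the fingers measure 128 mm over their backs; the gripper's body (75 mm by 188 mm) begins 65 mm behind the grasp point.
Start: joints at [1.236, 0.13, 1.488, -0, 1.523, -0.085], TCP at [0.148, 0.581, 0.405] pointing down, gripper open.
Joint ranges: [-2.96, 2.96], [-0.89, 2.26], [0.02, 2.5], [-1.34, 4.48], [0, 2.73], [-2.66, 2.66]. Speed limits (rad/s): [2.39, 2.39, 2.79, 3.14, 3.14, 3.14].

INTERFACE

Orientations are given as a rotation vector (axis times angle).
In Python, from plant import robot gives the robot as it stands.
- The arm moves only by the tool drive_tool, never from a script. Its argument "moves" is one flat list of numbers, 7 for each row, row after row: the finger opening in mm, from 0 to 93, then the shift along the tool's x, y, z in mm, then the turn, a rotation vector about the tool's x, y, z in degrees. A call has 1 to 8 rows; each row shifts and turns the commanded pose from where the row before left it, along the tool's axes as they then stand; what a row does not reach is not made up. A row lasts 1/10 s, in which the tool goes at most 50 mm and 8.59 degrees, less where a joint would pass 70% of its speed; a pose out of reach is approached as far as the arm can. A call is refused whole if a number of a shift passes 50 or a number of a turn 8.59, either way. A call with a gripper value outside its range is refused whole. The fingers move at their own pace and stop on an object; "grip_force" is the grip in N (left out, the last holds). Time passes only in rows, so rows that do not move let the fingers close. It gives the time, the measured TCP pose, the force, the opening and the grip force at its end, in the units of the state.
- robot.read_state(): the state, without advancing time (a new reading comes with each control period).
- robot.read_camera(name): name is "scene" or "top" or "wrist"; returns a dict with "color" (480x640x3 uint8, red, green, blue), "depth" (480x640 float32, m along the optical axis (not along the pixel's ray), 0 where there is no reading), "mtx" (3x3 intrinsics, pixels), "R" (3x3) and "t" (3): a world point X has camera coordinates R X + t. Camera axes: x right, y down, z forward; pixel columns grow to the right and rows downward; lengths in m; the calibration is good to about 2 mm. A picture is of the moment at which its call begins.
- robot.close_job(): hands the job in; it is judged then, once.
The state is a dict: "t": time; "q": joint angles; "dq": joint speeds; "joint_torque": joint torques, N m; "tool_pos": TCP position; "orientation": TCP orientation; "force": force on the tool from outside, world axes, zero at the start; "wrist_torque": the same for the moment, N m; "opening": finger opening in m; "gripper_force": force on a finger pad.
Only numpy, scipy, OpenCV 4.12 (cv2) and the standard library are available. Lean on these libraries where they do the work, as an engineer would, in place of code of your own. Each camera call takes 0.05 s, during which the arm holds its last target. There are 200 camera calls.

## Working session

There is one attempt and no reset: what is moved stays moved. The work goes in short steps, Python scripts to look and compute and a tool call to move; the robot and the scene stay as the last step left them, time stands still between calls to the robot, and variables do not carry over. Pictures are saved under pics/ and viewed, at most 10 in all, crops included, and the job is handed in when it is done.

Besides the shell and the picture viewer there is one more tool, called after ">>>" in YAML: its name, and indented under it one key for each argument. drive_tool: Moves the arm, as the interface text tells. Its arguments: {"type":"object","properties":{"moves":{"type":"array","items":{"type":"number"}},"grip_force":{"type":"number"}},"required":["moves"]}

```bash
ls; mkdir -p pics; cat > h.py <<'E'
import numpy as np, cv2
from plant import robot
from scipy.spatial.transform import Rotation as Ro
def cloud(c):
    d=c["depth"];v,u=np.mgrid[0:480,0:640]
    K=c["mtx"];P=np.stack([(u-K[0,2])/K[0,0]*d,(v-K[1,2])/K[1,1]*d,d],-1)
    W=(P-c["t"])@c["R"]; W[d==0]=np.nan
    return W
def snap(n,f):
    c=robot.read_camera(n);cv2.imwrite(f,c["color"][:,:,::-1]);np.save(f[:-4]+".npy",cloud(c));return c
E
python3 - <<'E'
from h import *
a=snap("top","pics/top1.png");b=snap("scene","pics/sc1.png")
print(robot.read_state())
for c in(a,b):print(-c["R"].T@c["t"],c["R"][2])
E
```

```text
pics
{'t': 0.1, 'q': array([ 1.23558321e+00,  1.31085219e-01,  1.48919416e+00,  2.96955612e-05,
        1.52302752e+00, -8.54145920e-02]), 'dq': array([ 4.16489462e-04,  1.93243402e-05, -4.19884235e-03, -3.18837229e-04,
       -7.73353748e-04, -2.23247105e-03]), 'joint_torque': array([ 7.98793899e-04, -5.61339211e+01, -4.93094838e+01,  7.70099927e-02,
        2.90300354e-02, -6.21548270e-05]), 'tool_pos': array([0.14823478, 0.58117605, 0.40377929]), 'orientation': array([-3.91317139e-01, -3.11673510e+00,  2.62334223e-03]), 'force': array([0.13667537, 0.07673904, 0.45626446]), 'wrist_torque': array([-0.04844449, -0.05440903,  0.04644006]), 'gripper_force': 0.0, 'opening': 0.0929270836314032}
[0.45332495 0.04949061 1.26574671] [ 0.12135376  0.0167946  -0.99246723]
[0.89729132 0.87132509 0.81692586] [-0.25618661 -0.72641409 -0.63772329]
```

View pics/top1.png

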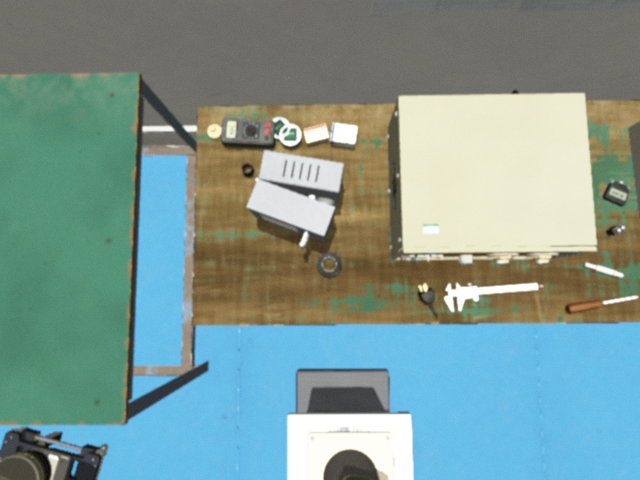

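View pics/sc1.png

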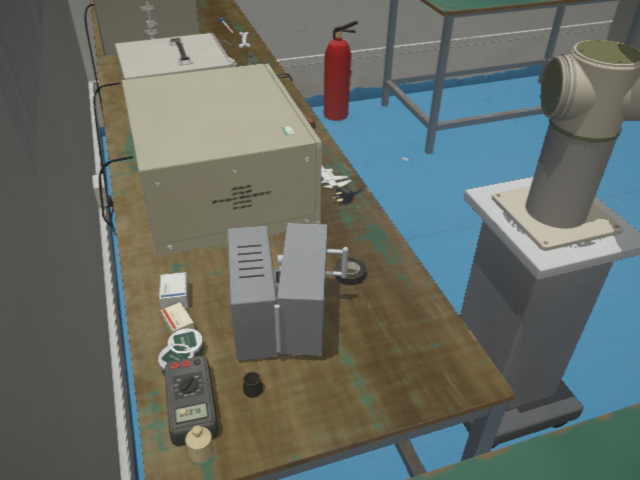

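The top view shows the motor box (262,152)–(343,190), the door pan in front, slightly ajar with its handle at about (304,238). The tape is at (329,264), the loupe at (248,170), the plug at (428,297), and a large solid instrument starts at column 390.

```bash
python3 - <<'E'
from h import *
W=np.load("pics/top1.npy")
for n,(u,v) in dict(box1=(265,156),box2=(338,168),box3=(300,165),lid1=(258,186),lid2=(330,210),handle=(304,238),hup=(306,234),tape=(320,264),loupe=(248,170),plug=(428,297),inst=(400,200),instb=(400,240),bench=(230,240),edge=(300,320)).items(): print(n,W[v,u].round(3))
img=cv2.imread("pics/top1.png")
sub=np.zeros((480,640),bool);sub[140:260,240:350]=1
z=W[...,2]
m=sub&(z>.135)&(z<.175)
# two rects: separate by hinge: fit using connected components on grey colour of tops
g=img.min(2)
mm=(m&(g>120)).astype(np.uint8)
mm=cv2.erode(mm,np.ones((2,2)))
n,l,s,c=cv2.connectedComponentsWithStats(mm)
for i in range(1,n):
    if s[i,4]>150:
        p=W[l==i]; r=cv2.minAreaRect((p[:,:2]*1000).astype(np.float32)); print(s[i],r,cv2.boxPoints(r).round(0).tolist(),np.median(p[:,2]))
for a,b in((140,260),):
    cv2.imwrite("pics/crop1.png",cv2.resize(img[140:290,230:360],None,fx=4.5,fy=4,interpolation=cv2.INTER_CUBIC))
# instrument extents
q=W[(z>.1)&(np.arange(640)[None]>380)&(np.arange(640)[None]<600)&(np.arange(480)[:,None]<260)&(np.arange(480)[:,None]>90)]
print("inst",np.nanmin(q,0),np.nanmax(q,0))
E
```

```text
box1 [0.793 0.202 0.151]
box2 [0.76  0.024 0.152]
box3 [0.768 0.116 0.156]
lid1 [0.717 0.217 0.156]
lid2 [0.656 0.045 0.155]
handle [0.593 0.108 0.128]
hup [0.603 0.103 0.129]
tape [0.537 0.072 0.019]
loupe [ 0.8    0.269 -0.002]
plug [ 0.448 -0.207  0.029]
inst [ 0.668 -0.115  0.206]
instb [ 0.577 -0.113  0.2  ]
bench [0.605 0.316 0.001]
edge [0.39  0.127 0.   ]
[ 248  152   96   84 4687] ((708.3654174804688, 125.11866760253906), (201.0513916015625, 181.5497283935547), 73.60820007324219) [[593.0, 54.0], [767.0, 3.0], [824.0, 196.0], [650.0, 247.0]] 0.15256799675492175
inst [ 0.53738803 -0.54130932  0.10015861] [ 0.90974748 -0.11072296  0.23381355]
```

View pics/crop1.png

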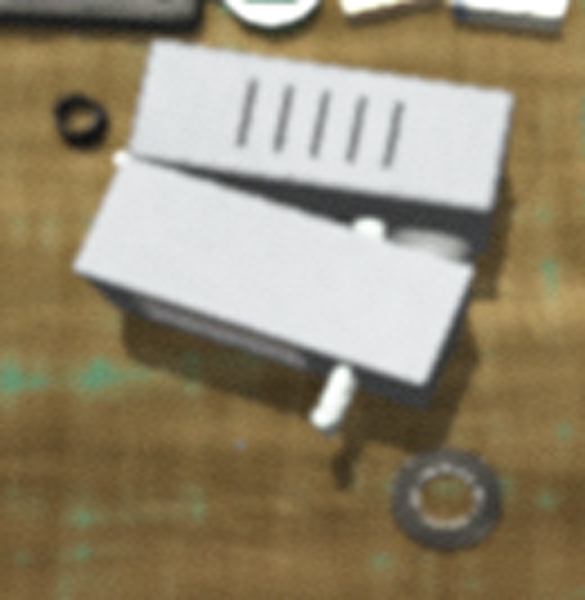

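The crop shows the box top corners at (152,40), (514,92), (492,210), (130,155), the hinge knob at (124,157), the door lip corners at (474,265), (430,387), (74,268), and the handle bar top at about (325,413).

```bash
cat >> h.py <<'E'
def onplane(c,u,v,z):
    K=c["mtx"];d=c["R"].T@np.array([(u-K[0,2])/K[0,0],(v-K[1,2])/K[1,1],1]);o=-c["R"].T@c["t"]
    return o+d*(z-o[2])/d[2]
E
python3 - <<'E'
from h import *
c=robot.read_camera("top")
f=lambda x,y,z:onplane(c,230+(x+.5)/4.5-.5,140+(y+.5)/4-.5,z)[:2]
B=np.array([f(152,40,.15),f(514,92,.15),f(492,210,.15),f(130,155,.15)])
D=np.array([f(124,160,.154),f(474,265,.154),f(430,387,.154),f(74,268,.154)])
print(B.round(3),D.round(3))
# box corners in drive frame: (75,100),(75,-100),(0,-100),(0,100)
def fit(P,Q):
    p=P-P.mean(0);q=Q-Q.mean(0);th=np.arctan2((p[:,0]*q[:,1]-p[:,1]*q[:,0]).sum(),(p*q).sum())
    R=np.array([[np.cos(th),-np.sin(th)],[np.sin(th),np.cos(th)]]);t=Q.mean(0)-R@P.mean(0)
    print("th",th,"t",t,"res",(P@R.T+t-Q).round(4).tolist());return th,R,t
th,R,t=fit(np.array([[.075,.1],[.075,-.1],[0,-.1],[0,.1]]),B)
tD,RD,_=fit(np.array([[0,0],[0,-.2],[-.075,-.2],[-.075,0]]),D)
H=R@[0,.1]+t; a=th-tD
print("hinge",H,"door angle",tD-th,a)
hr=np.array([-.11,-.155])
print("handle pred",RD@hr+H, "seen",f(325,413,.13))
print("bar rest",R@[-.035,-.035]+t,"tape",f(447,498,.019),"loupe",f(82,120,.031))
np.savez("fit.npz",th=th,R=R,t=t,H=H,tD=tD)
E
```

```text
[[0.809 0.206]
 [0.774 0.01 ]
 [0.701 0.023]
 [0.737 0.217]] [[0.733 0.22 ]
 [0.666 0.033]
 [0.593 0.057]
 [0.667 0.246]]
th -0.17983257883057682 t [0.71826187 0.12045736] res [[0.001, -0.0002], [0.0005, -0.001], [-0.0004, -0.0005], [-0.0011, 0.0017]]
th -0.356473834685716 t [0.73503171 0.21938656] res [[0.0019, -0.0003], [-0.0012, -0.0007], [0.0018, 0.0014], [-0.0024, -0.0004]]
hinge [0.73614835 0.21884473] door angle -0.17664125585513915 0.17664125585513915
handle pred [0.57897305 0.11197599] seen [0.58091023 0.11361335]
bar rest [0.67756602 0.09228205] tape [0.53609626 0.04835205] loupe [0.79197956 0.26396097]
```

>>> drive_tool:
  moves: [93,-20,-13,0,0,0,0,93,-40,-26,0,0,0,0,93,-40,-26,0,0,0,0,93,-40,-26,0,0,0,0,93,-40,-26,0,0,0,0,93,-40,-26,0,0,0,0,93,-40,-26,0,0,0,0,93,-40,-26,0,0,0,0]

```text
t: 0.95
tool_pos: [0.3916, 0.3166, 0.4047]
orientation: [0.391, 3.117, 0.0]
force: [1.1, 0.3, 0.0]
opening: 0.0932
gripper_force: 0.0
```

>>> drive_tool:
  moves: [60,-40,-26,0,0,0,0,60,-40,-26,0,0,0,0,60,-40,-26,0,0,0,0,60,-40,-26,0,0,0,0,60,-40,-26,0,0,0,0,60,-25,-15,0,0,0,6,60,0,0,0,0,0,0,60,0,0,0,0,0,0]

```text
t: 1.75
tool_pos: [0.573, 0.1218, 0.4041]
orientation: [-0.554, -3.091, 0.0]
force: [-0.3, -0.5, -0.1]
opening: 0.0601
gripper_force: 0.0
```

```bash
cat >> h.py <<'E'
def go(x,y,ztip=None,yh=None):
    s=robot.read_state();R=Ro.from_rotvec(s["orientation"]).as_matrix();p=s["tool_pos"]
    tgt=np.array([x,y,p[2] if ztip is None else ztip+.186])
    print("t",s["t"],"pos",p.round(4),"tip z",(p+R[:,2]*.186).round(4)[2],"yhead",np.degrees(np.arctan2(R[1,1],R[0,1])).round(2),"zaxis",R[:,2].round(4))
    print("shift mm tool",(R.T@(tgt-p)*1000).round(1),"force",s["force"].round(1),"open",s["opening"])
    return s,R
E
python3 - <<'E'
from h import *
go(.580,.1128,.09)
snap("wrist","pics/w1.png")
E
```

```text
t 1.75 pos [0.573  0.1218 0.4041] tip z 0.2181 yhead 69.67 zaxis [-1.4e-03  2.0e-04 -1.0e+00]
shift mm tool [ -9.9  -5.9 128.1] force [-0.3 -0.5 -0.1] open 0.06014285022874717
```

View pics/w1.png

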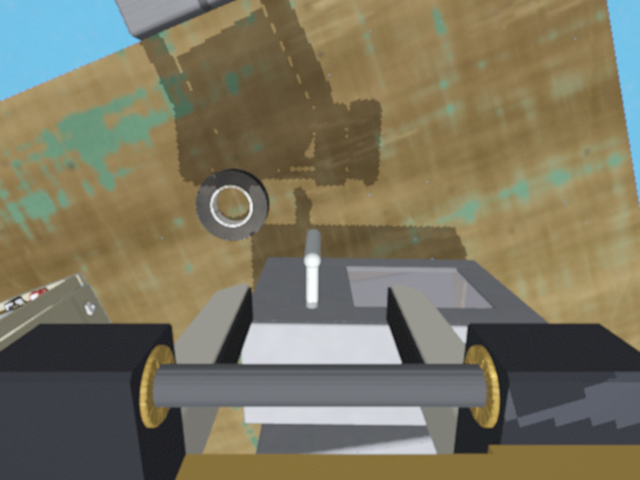

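The wrist view shows the handle bar end at (313,255) with its upper strut running to the plate, roughly between the fingers, and the tape at (232,205).

```bash
python3 - <<'E'
from h import *
W=np.load("pics/w1.npy")
for v in range(225,310,8):
  for u in (309,313,316):
    print((u,v),W[v,u].round(4),end=" ")
  print()
E
```

```text
(309, 225) [ 0.5826  0.1059 -0.0013] (313, 225) [ 0.584   0.1096 -0.0015] (316, 225) [ 5.848e-01  1.125e-01 -5.000e-04] 
(309, 233) [0.5724 0.1118 0.0759] (313, 233) [0.5725 0.1152 0.0802] (316, 233) [0.5736 0.1173 0.0788] 
(309, 241) [0.5723 0.1125 0.1006] (313, 241) [0.5726 0.1155 0.1036] (316, 241) [0.5739 0.1173 0.1015] 
(309, 249) [0.5718 0.1132 0.1235] (313, 249) [0.5726 0.1158 0.124 ] (316, 249) [0.5737 0.1176 0.1227] 
(309, 257) [0.5744 0.1125 0.1328] (313, 257) [0.5748 0.1152 0.1344] (316, 257) [0.5761 0.1168 0.1325] 
(309, 265) [0.5793 0.1107 0.1338] (313, 265) [0.5802 0.1131 0.1337] (316, 265) [0.5815 0.1147 0.1317] 
(309, 273) [0.5863 0.1079 0.1284] (313, 273) [0.5871 0.1105 0.1287] (316, 273) [nan nan nan] 
(309, 281) [0.5921 0.1057 0.1272] (313, 281) [0.5928 0.1084 0.1278] (316, 281) [0.5935 0.1103 0.1279] 
(309, 289) [0.5971 0.1038 0.1283] (313, 289) [0.5979 0.1064 0.1286] (316, 289) [0.5995 0.108  0.1262] 
(309, 297) [0.6032 0.1015 0.1269] (313, 297) [0.6036 0.1043 0.1282] (316, 297) [0.6049 0.106  0.1267] 
(309, 305) [0.6082 0.0996 0.1282] (313, 305) [0.6091 0.1022 0.1283] (316, 305) [0.6102 0.104  0.1274]
```

>>> drive_tool:
  moves: [60,-8,-6,0,0,0,0,60,0,0,30,0,0,0,60,0,0,40,0,0,0,60,0,0,40,0,0,0,60,0,0,18,0,0,0,10,0,0,0,0,0,0,5,0,0,0,0,0,0,0,0,0,0,0,0,0]
  grip_force: 10

```text
t: 2.6
tool_pos: [0.5792, 0.1141, 0.2791]
orientation: [0.552, 3.089, 0.002]
force: [0.1, 1.0, 0.6]
opening: 0.0407
gripper_force: 0.0
```

>>> drive_tool:
  moves: [0,0,0,0,0,0,0,0,0,0,0,0,0,0,0,0,0,0,0,0,0]

```text
t: 2.9
tool_pos: [0.5786, 0.1138, 0.2776]
orientation: [0.554, 3.091, 0.001]
force: [0.2, 0.4, 0.2]
opening: 0.0165
gripper_force: 0.0
```

```bash
python3 - <<'E'
from h import *
s,R=go(.5775,.1135,.09)
H=np.load("fit.npz")["H"];p=s["tool_pos"][:2];r=p-H
phi=np.degrees(np.arctan2(r[1],r[0]));print("r",np.hypot(*r),"phi",phi)
# arc plan: constant rotation per row, shift in tool frame (chord), tool turn about z + = world -
for d in(2,4,5):
    a=np.radians(-d);Q=np.array([[np.cos(a),-np.sin(a)],[np.sin(a),np.cos(a)]])
    c=Q@r-r; print(d,"shift",R[:2,:2].T@c*1000)
E
```

```text
t 2.9 pos [0.5786 0.1138 0.2776] tip z 0.0916 yhead 69.69 zaxis [ 1.3e-03  1.0e-04 -1.0e+00]
shift mm tool [ 1.  -0.6  1.6] force [0.2 0.4 0.2] open 0.01646255065019447
r 0.1893514679284878 phi -146.29151383723223
2 shift [5.27974034 3.97578639]
4 shift [10.41751165  8.13341111]
5 shift [12.93119584 10.27883839]
```

>>> drive_tool:
  moves: [0,0,0,0,0,0,0,0,0,0,0,0,0,0,0,5.3,4,0,0,0,2,0,10.4,8.1,0,0,0,4,0,10.4,8.1,0,0,0,4,0,10.4,8.1,0,0,0,4,0,10.4,8.1,0,0,0,4,0,0,0,0,0,0,0]

```text
t: 3.7
tool_pos: [0.5537, 0.1688, 0.2772]
orientation: [1.032, 2.966, 0.002]
force: [4.6, 1.3, 0.4]
opening: 0.0111
gripper_force: 10.0
```

```bash
cat >> h.py <<'E'
def arc(d=4):
    s,R=go(.58,.11);H=np.load("fit.npz")["H"];r=s["tool_pos"][:2]-H
    phi=np.arctan2(r[1],r[0])%(2*np.pi);rest=np.arctan2(-.155,-.11)%(2*np.pi)+np.load("fit.npz")["th"]
    print("r",np.hypot(*r),"door",rest-phi,"gf",s["gripper_force"])
    r=r/np.hypot(*r)*.190
    a=np.radians(-d);Q=np.array([[np.cos(a),-np.sin(a)],[np.sin(a),np.cos(a)]])
    print(R[:2,:2].T@(Q@r-r)*1000)
E
python3 -c "
from h import *
arc()"
```

```text
t 3.7 pos [0.5537 0.1688 0.2772] tip z 0.0912 yhead 51.63 zaxis [ 1.8e-03  9.0e-04 -1.0e+00]
shift mm tool [-57.1 -29.8  -0. ] force [4.6 1.3 0.4] open 0.011061104314000692
r 0.1891886600825192 door 0.5060327147920183 gf 10.00146210193634
[10.40956385  8.21684369]
```

Door following (0.51 rad), radius steady. Continue: about 61° remaining.

>>> drive_tool:
  moves: [0,10.4,8.2,0,0,0,4,0,10.4,8.2,0,0,0,4,0,10.4,8.2,0,0,0,4,0,10.4,8.2,0,0,0,4,0,10.4,8.2,0,0,0,4,0,10.4,8.2,0,0,0,4,0,10.4,8.2,0,0,0,4,0,0,0,0,0,0,0]

```text
t: 4.5
tool_pos: [0.5517, 0.2601, 0.2772]
orientation: [1.717, 2.63, 0.001]
force: [-0.1, 1.0, 4.8]
opening: 0.0108
gripper_force: 10.0
```

```bash
python3 -c "
from h import *
arc()"
```

```text
t 4.5 pos [0.5517 0.2601 0.2772] tip z 0.0912 yhead 23.71 zaxis [ 9.e-04  4.e-04 -1.e+00]
shift mm tool [-148.8  -34.4   -0. ] force [-0.1  1.   4.8] open 0.010788108116662589
r 0.18904554697758216 door 0.9937525320922229 gf 10.002178251743317
[10.40595312  8.2214143 ]
```

>>> drive_tool:
  moves: [0,10.4,8.2,0,0,0,4,0,10.4,8.2,0,0,0,4,0,10.4,8.2,0,0,0,4,0,10.4,8.2,0,0,0,4,0,10.4,8.2,0,0,0,4,0,10.4,8.2,0,0,0,4,0,10.4,8.2,0,0,0,4,0,10.4,8.2,0,0,0,4]

```text
t: 5.3
tool_pos: [0.6013, 0.3513, 0.2772]
orientation: [-2.376, -2.054, 0.001]
force: [-2.2, 1.5, 4.7]
opening: 0.0109
gripper_force: 10.0
```

>>> drive_tool:
  moves: [0,5.3,4.1,0,0,0,2,0,0,0,0,0,0,0,0,0,0,0,0,0,0]

```text
t: 5.6
tool_pos: [0.6059, 0.3559, 0.2772]
orientation: [-2.408, -2.016, -0.0]
force: [-2.8, 4.0, 5.4]
opening: 0.011
gripper_force: 10.0
```

```bash
python3 -c "
from h import *
arc()"
```

```text
t 5.6 pos [0.6059 0.3559 0.2772] tip z 0.0912 yhead -10.11 zaxis [-7.e-04  1.e-03 -1.e+00]
shift mm tool [-2.467e+02  1.770e+01 -2.000e-01] force [-2.8  4.   5.4] open 0.010969593478325155
r 0.18909686223277244 door 1.584836206006893 gf 10.00209778547287
[10.39913151  8.23004429]
```

>>> drive_tool:
  moves: [40,0,0,0,0,0,0,40,0,0,0,0,0,0,40,0,0,0,0,0,0,40,0,0,0,0,0,0,40,0,0,-20,0,0,0,40,0,0,-40,0,0,0,40,0,0,-40,0,0,0,40,0,0,-30,0,0,0]

```text
t: 6.4
tool_pos: [0.6063, 0.3556, 0.4097]
orientation: [2.411, 2.013, 0.003]
force: [1.1, 0.4, 1.1]
opening: 0.0402
gripper_force: 0.0
```

```bash
python3 - <<'E'
from h import *
go(.672,.0628)
snap("top","pics/top2.png")
c=cv2.imread("pics/top2.png")[120:290,180:380];cv2.imwrite("pics/top2c.png",cv2.resize(c,None,fx=4,fy=3.5))
E
```

```text
t 6.4 pos [0.6063 0.3556 0.4097] tip z 0.2237 yhead -10.3 zaxis [ 2.1e-03  9.0e-04 -1.0e+00]
shift mm tool [-2.763e+02  1.170e+02 -1.000e-01] force [1.1 0.4 1.1] open 0.040151949581281
```

View pics/top2c.png

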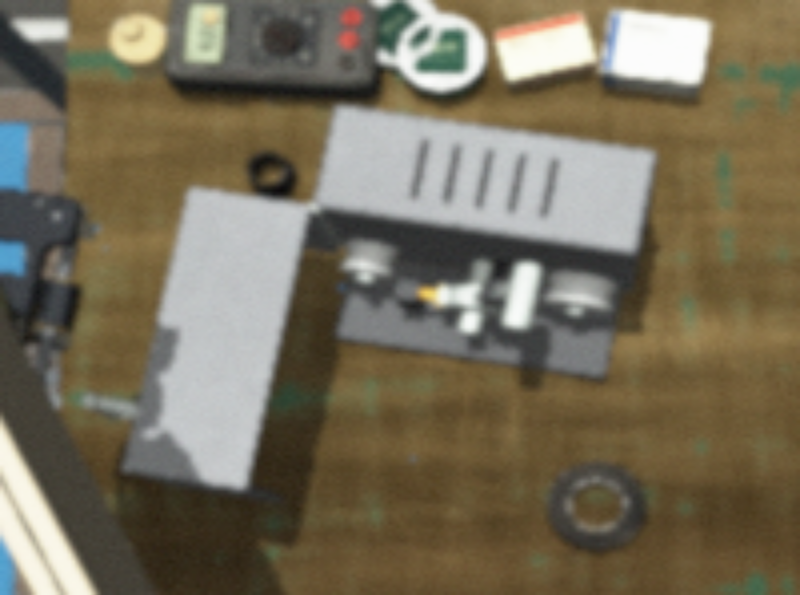

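The view shows the door open at a right angle left of the bay. The push bar is at crop (523,295), with free space to its right before the pulley at (580,295).

>>> drive_tool:
  moves: [0,-20,9,0,0,0,0,0,-40,17,0,0,0,0,0,-40,17,0,0,0,0,0,-40,17,0,0,0,0,0,-40,17,0,0,0,0,0,-40,17,0,0,0,0,0,-40,17,0,0,0,0,0,-16,6,0,0,0,0]

```text
t: 7.25
tool_pos: [0.6723, 0.059, 0.4063]
orientation: [2.415, 2.008, -0.002]
force: [0.0, 0.3, 0.2]
opening: 0.0008
gripper_force: 0.0
```

```bash
python3 - <<'E'
from h import *
go(.672,.0628,.09)
F=np.load("fit.npz")
c=robot.read_camera("top")
p=onplane(c,310.7,204.3,.126)[:2];print("bar drive",F["R"].T@(p-F["t"]))
c=snap("wrist","pics/w2.png")
E
```

```text
t 7.25 pos [0.6723 0.059  0.4063] tip z 0.2203 yhead -10.5 zaxis [-3.0e-04 -1.3e-03 -1.0e+00]
shift mm tool [  3.8  -1.  130.3] force [0.  0.3 0.2] open 0.0007896679359495678
bar drive [-0.03596477 -0.03578182]
```

View pics/w2.png

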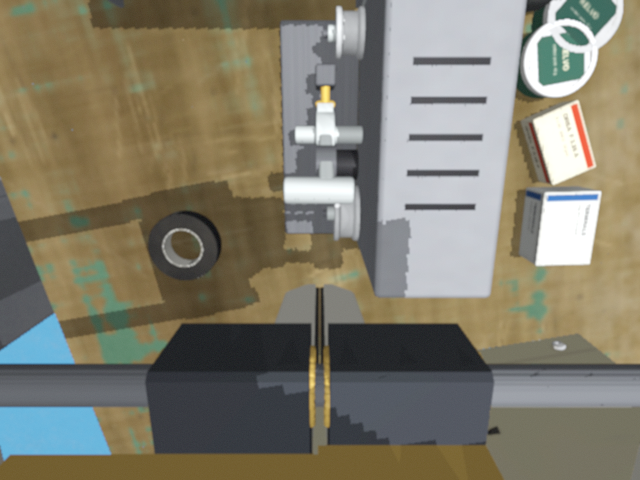

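Bar is confirmed at drive (-36,-36) mm. Descending to its right.

>>> drive_tool:
  moves: [0,2,0,20,0,0,0,0,0,0,40,0,0,0,0,0,0,40,0,0,0,0,0,0,25,0,0,0,0,0,0,2,0,0,0,0,8,0,0,0,0,0,0,5,0,0,0,0,0,0,0,0,0,0,0,0]

```text
t: 8.15
tool_pos: [0.6752, 0.079, 0.2824]
orientation: [2.409, 2.012, 0.003]
force: [-2.3, -2.7, -1.9]
opening: 0.0005
gripper_force: 2.0
```

>>> drive_tool:
  moves: [0,5,0,0,0,0,0,0,5,0,0,0,0,0,0,5,0,0,0,0,0,0,5,0,0,0,0,0,0,5,0,0,0,0,0,0,5,0,0,0,0,0,0,5,0,0,0,0,0,0,0,0,0,0,0,0]

```text
t: 8.95
tool_pos: [0.6826, 0.1114, 0.2844]
orientation: [2.408, 2.008, 0.006]
force: [-0.5, -9.8, 8.6]
opening: 0.0006
gripper_force: 5.4
```

```bash
cat >> h.py <<'E'
def ten():
    s,R=go(.67,.06);F=np.load("fit.npz");p=s["tool_pos"]+R[:,2]*.12
    d=F["R"].T@(p[:2]-F["t"]);f=F["R"].T@s["force"][:2]
    tip=s["tool_pos"]+R[:,2]*.16
    y=(F["R"].T@(tip[:2]-F["t"]))[1]+.0075+.009
    print("drive xy",d,"angle est",.45+np.arcsin(y/.08),"force drive",f)
E
python3 -c "
from h import *
ten()"
```

```text
t 8.95 pos [0.6826 0.1114 0.2844] tip z 0.0984 yhead -10.37 zaxis [ 0.0071 -0.0024 -1.    ]
shift mm tool [-52.8  -3.1   0. ] force [-0.5 -9.8  8.6] open 0.0006035883012993805
drive xy [-0.03260972 -0.01543099] angle est 0.46282696425557357 force drive [ 1.23010998 -9.71808967]
```

>>> drive_tool:
  moves: [0,2,0,3,0,0,0,0,3,0,3,0,0,0,0,3,0,0,0,0,0,0,3,0,0,0,0,0,0,0,0,0,0,0,0,0,0,0,0,0,0,0]

```text
t: 9.55
tool_pos: [0.6845, 0.1216, 0.2784]
orientation: [2.408, 2.007, 0.005]
force: [-2.3, -11.3, 9.4]
opening: 0.0005
gripper_force: 7.6
```

```bash
python3 - <<'E'
from h import *
ten()
c=snap("wrist","pics/w3.png")
E
```

```text
t 9.55 pos [0.6845 0.1216 0.2784] tip z 0.0924 yhead -10.38 zaxis [ 0.0067 -0.003  -1.    ]
shift mm tool [-63.2  -3.1   0.1] force [ -2.3 -11.3   9.4] open 0.0005458225044747597
drive xy [-0.03260175 -0.00510057] angle est 0.5921139999629954 force drive [ -0.2801382  -11.49629479]
```

View pics/w3.png

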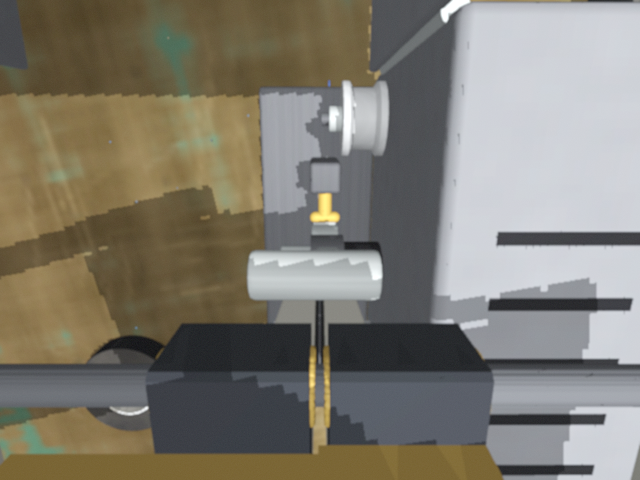

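The bar is at rows 250–298, columns 250–382, with the fingers just below it (to the drive's right). I'll measure its position for the arm angle.

```bash
python3 - <<'E'
from h import *
W=np.load("pics/w3.npy");F=np.load("fit.npz")
for v in range(244,308,5):
    q=np.nanmedian(W[v,275:365],0);d=F["R"].T@(q[:2]-F["t"]);print(v,(d*1000).round(1),(q[2]*1000).round(1))
E
```

```text
244 [-31.9  18.5] 92.2
249 [-31.3  17.1] 95.3
254 [-33.2  26.8] 124.7
259 [-33.2  25.5] 126.8
264 [-32.9  24.5] 128.4
269 [-32.9  22.8] 129.3
274 [-33.1  21.5] 130.2
279 [-33.1  19.8] 130.7
284 [-33.1  18. ] 130.7
289 [-33.3  16.2] 130.7
294 [-33.1  13.7] 129.4
299 [-33.  10.] 124.9
304 [-33.8   1.6] 113.1
```

Bar centre is at y ≈ 18 mm, z ≈ 122 mm, so the arm angle is about 0.67 rad: past the click and short of the stop. I'll settle, check stillness, door and objects, then hand in.

>>> drive_tool:
  moves: [0,0,0,0,0,0,0,0,0,0,0,0,0,0,0,0,0,0,0,0,0,0,0,0,0,0,0,0,0,0,0,0,0,0,0]

```text
t: 10.1
tool_pos: [0.6845, 0.1215, 0.2785]
orientation: [2.408, 2.007, 0.005]
force: [-1.7, -12.7, 10.4]
opening: 0.0005
gripper_force: 7.6
```

```bash
python3 - <<'E'
from h import *
ten();print(robot.read_state()["dq"].round(4))
c=snap("scene","pics/sc2.png")
E
```

```text
t 10.1 pos [0.6845 0.1215 0.2785] tip z 0.0925 yhead -10.39 zaxis [ 0.0067 -0.003  -1.    ]
shift mm tool [-63.1  -3.1   0.1] force [ -1.7 -12.7  10.4] open 0.0004631311481855307
drive xy [-0.03258867 -0.00521497] angle est 0.5906519333439204 force drive [  0.61339124 -12.82704275]
[-0.0003  0.0002 -0.0015 -0.0001 -0.001  -0.0011]
```

View pics/sc2.png

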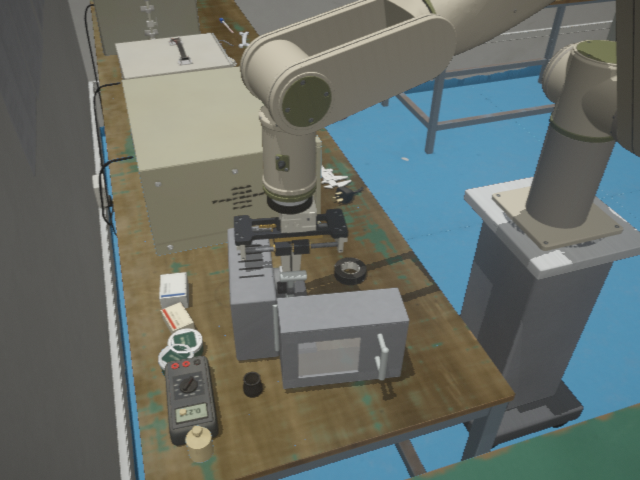

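The picture shows the door at a right angle (front at (340,345)), the tape (350,270) and loupe (252,385) unmoved, and the gripper holding the tensioner still.

```bash
python3 -c "
from plant import robot
print(robot.close_job())"
```

```text
the job is handed in; nothing more can be done
None
```

I handed the job in at about 10 s with the guard door open to about 1.58 rad and the gripper holding the tensioner still at an estimated 0.6–0.67 rad, past its click. The wrist read about 13 N sideways and 10 N upward. The tape and loupe looked unmoved in the last picture, and I didn't re-measure the plug. The judged result isn't shown to me.

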